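# Swing the bench magnifier over the flanged bearing

### The job

Swing the bench magnifier round on its stand until its lens is centred above the flanged bearing, the ring standing on an oval flange, and leave it standing there. The bearing itself must stay where it lies.

Things in the scene. Friction and masses are not known exactly. Their poses are not given: they have to be found in the camera images.
- flange_bearing: The flanged bearing, grey metal: a round ring with an open bore and small bright studs on its top, on a flat oval flange with two screws, 72 x 92 x 38 mm, lying flat and loose on the bench under the path of the lens. The origin is the centre of its underside, on the bench. A smooth spacer ring (54 mm across) and a large hexagon nut (47 mm) lie on the same path, not wanted.
- magnifier_arm: White level swing arm with the lens at its end, on a fixed post with a round grey foot (100 mm across). Origin on its vertical turning axis at bench height, z up, -x along the arm to the lens. Arm 100 to 110 mm above the bench, clear of the parts; black clamp bar over the axis to 136 mm. Turns 75 degrees either side of mid-travel; about 1.3 N at the knob moves it; stays where released, no spring.
- lens_center (a point): Centre of the clear lens (96 mm across its black rim), 165 mm from the arm's axis and 105 mm above the bench.
- knob (a point): Upright orange cylindrical grip, 16 mm in diameter, on the outer end of the arm beyond the lens, 232 mm from the arm's axis, in line with axis and lens centre. It rises from 110 mm to 167 mm above the bench; this point is on its centre line at 147 mm. It is rigid on the arm and moves with it in a level circle; fingers that hold it may turn round it.
Mind the look-alikes: they are no part of the job. There is more than one size of the flange_bearing; the job needs the smallest.

How it is judged (in metres and radians):
At the end, for the whole second after the job is handed in: The lens centre stands within 20 mm, seen from above, of the flanged bearing's centre; the arm is at rest; the bearing is within 12 mm of where it lay at the start (horizontal distance between lens_center and flange_bearing below 0.02 m and angular speed of magnifier_arm below 0.05 rad/s and distance of flange_bearing from where it was at the start of the episode below 0.012 m); the robot touches nothing.
It fails at once if the bearing is shifted more than 12 mm from where it lay (distance of flange_bearing from where it was at the start of the episode above 0.012 m).
It also fails if it takes over 42 s, if anything falls off the work surface, if the arm or the gripper's body presses on something with over 40 N, if the wrist force passes 120 N, or if a joint passes its speed limit or range.

### The arm

A 6-joint arm with a two-finger parallel gripper is mounted at the origin on a cart in front of the work surface, level with it; the furniture and walls round the work are solid. World frame = base frame: x ahead of the robot, y to its left, z up, the work surface at z = 0. Lengths are in m, angles in degrees, forces in N, time in s.
With the tool pointing down it reaches from about 0.25 to 0.725 m from the base axis. Payload 9.7 kg.
Tool frame: the origin (TCP) lies at the very end of the fingers, on their centre line; the grasp point (between the pads) lies 19 mm behind it; z points along the fingers, y is the direction in which the jaws open and shut (so a half turn about z gives the same grasp; the last joint's range is limited). The gripper opens to 85 mm and grips with 20 to 120 N. Pads are 22 mm wide; open, the fingers measure 114 mm over their backs; the gripper's body (76 mm by 85 mm) begins 54 mm behind the grasp point. The pads swing forward as they close: fully open they stand 13 mm farther back than shut.
Start: joints at [-76.203, 4.979, 10.078, 95.1, 0, 90], TCP at [0.131, -0.534, 0.231] pointing down, gripper open.
Joint ranges: [-179.16, 179.16], [-48.56, 103.87], [-65.8, 70.77], [-126.05, 130.52], [-82.76, 87.17], [-180, 180]. Speed limits (degrees/s): [127.2, 127.2, 147.25, 180, 180, 180].

### API

Orientations are given as [roll, pitch, yaw] about the fixed x, y, z axes, in that order (R = Rz(yaw) Ry(pitch) Rx(roll)).
In Python, from workcell import bot gives the robot as it stands. The module is installed in compiled form; this text tells all that it offers.
- The arm moves only by the tool step_arm, never from a script. Its arguments are lists of equal length, an entry for each row: "dr": the turn, a rotation vector about the tool's x, y, z in rad, a list of three; "xyz": the shift along the tool's x, y, z in units of 40 mm (1.0 is 40 mm), a list of three; "gripper": the opening, from 0 (shut) to 1 (fully open). In form: {"dr": [[wx, wy, wz], ...], "xyz": [[x, y, z], ...], "gripper": [gripper, ...]}. A call has exactly 8 rows; each row is the pose to reach, as a shift and turn from the pose commanded when the call began, along the tool's axes at that moment; what a row does not reach only later rows make up. A row lasts 1/10 s, in which the tool goes at most 50 mm and 8.59 degrees, less where a joint would pass 70% of its speed; a pose out of reach is approached as far as the arm can. A call with a gripper value outside its range is refused whole. The fingers move at their own pace and stop on an object; "squeeze" is the grip in N (left out, the last holds). Time passes only in rows, so rows that repeat a pose let the fingers close, or fill a call up. It gives the time, the measured TCP pose, the force and the opening at its end, in the units of the state.
- bot.get_obs(): the state, without advancing time (a new reading comes with each control period).
- bot.camera(name): name is "side" or "top" or "wrist"; returns a dict with "image" (420x560x3 uint8, red, green, blue), "camera_matrix" (3x3 intrinsics, pixels), "k1" (the pictures are not rectified: a ray, as slopes to the right and down, at radius r is drawn at 1 + k1 r^2 times it, then the intrinsics apply), "R" (3x3) and "t" (3): a world point X has camera coordinates R X + t. Camera axes: x right, y down, z forward; pixel columns grow to the right and rows downward; lengths in m; the calibration is good to about 2 mm. A picture is of the moment at which its call begins. There is no depth.
- bot.job_done(): hands the job in, once; it reports no verdict.
Trained networks look in a picture, given as the dict that the camera call returned (one of the last four; its "shot" number tells which), for a name from the list of things; names that differ only in an ending like _2 or _b are one class to them, and where a whole thing is asked for, a point or a joint stands for the part that bears it (a point fixed in the world has none). Each returns a list of dicts, best first, with "p" (0 to 1); they miss things now and then, are a little off and sometimes report something else, mostly with a low value. They report only what shows in the picture. A call takes as long as a camera call. They do not tell look-alikes from the thing itself.
- bot.regions_of(picture, thing): "region" (420x560 bool, what is visible of it) and "box" ([centre column, centre row, width, height] in pixels, round what is visible of it).
The state is a dict: "time": time; "q": joint angles; "qd": joint speeds; "joint_efforts": joint torques, N m; "ee_pos": TCP position; "tcp_rot": TCP orientation; "wrist_force": force on the tool from outside, world axes, zero at the start; "torque": the same for the moment, N m; "opening": finger opening in m.
Only numpy, scipy, OpenCV 4.12 (cv2) and the standard library are available. Lean on these libraries where they do the work, as an engineer would, in place of code of your own. Each camera call takes 0.05 s, during which the arm holds its last target.

## Working session

There is one attempt and no reset: what is moved stays moved. The work goes in short steps, Python scripts to look and compute and a tool call to move; the robot and the scene stay as the last step left them, time stands still between calls to the robot, and variables do not carry over. Pictures are saved under pics/ and viewed, and the job is handed in when it is done.

Besides the shell and the picture viewer there is one more tool, called after "Request:" as a command line: name --argument value ..., lists and objects as JSON in quotes. step_arm: Moves the arm, as the interface text tells. Its arguments: {"type":"object","properties":{"dr":{"type":"array"},"xyz":{"type":"array"},"gripper":{"type":"array"},"squeeze":{"type":"number"}},"required":["dr","xyz","gripper"]}

```bash
mkdir -p pics; cat > h.py <<'E'
import numpy as np, cv2
from workcell import bot
def save(p,n): cv2.imwrite('pics/'+n+'.png',cv2.cvtColor(p['image'],cv2.COLOR_RGB2BGR))
def ray(p,u,v):
    K=np.array(p['camera_matrix']);k=p['k1']
    d=np.array([(u-K[0,2])/K[0,0],(v-K[1,2])/K[1,1]]);s=d.copy()
    for _ in range(30): s=d/(1+k*(s@s))
    R=np.array(p['R']);t=np.array(p['t'])
    return -R.T@t, R.T@np.array([s[0],s[1],1])
def at(p,u,v,z):
    o,d=ray(p,u,v); return o+d*(z-o[2])/d[2]
def proj(p,X):
    K=np.array(p['camera_matrix']);c=np.array(p['R'])@np.array(X)+np.array(p['t'])
    s=c[:2]/c[2];s=s*(1+p['k1']*(s@s)); return K[0,0]*s[0]+K[0,2],K[1,1]*s[1]+K[1,2]
E
python3 - <<'E'
from h import *
print(bot.get_obs())
for n in ['top','side','wrist']:
    p=bot.camera(n); save(p,n+'0'); print(n,np.linalg.inv(np.array(p['R']))@-np.array(p['t']))
    for th in ['flange_bearing','magnifier_arm','knob','lens_center']:
        for r in bot.regions_of(p,th)[:5]:
            b=r['box']; print(th,round(r['p'],2),np.round(b,1),np.round(at(p,b[0],b[1],0.0),3),np.round(at(p,b[0],b[1],0.105),3))
E
```

```text
{'time': 0.0, 'q': array([-7.62027364e+01,  5.01066224e+00,  1.00317396e+01,  9.50985245e+01,
       -1.17556517e-04,  9.00026060e+01]), 'qd': array([ 0.07753025,  0.03113877, -0.0840927 ,  0.07926858, -0.05090689,
       -0.02140334]), 'joint_efforts': array([-3.83158665e-03, -5.20387387e+01,  4.64802432e+01,  1.62730302e-02,
       -2.75606089e-05,  1.31642076e-05]), 'ee_pos': array([ 0.1311104 , -0.53389845,  0.23056295]), 'tcp_rot': array([-1.79922553e+02,  1.21078951e-04,  1.37946577e+01]), 'wrist_force': array([ 0.14201548,  0.07945224, -0.00708872]), 'torque': array([0.01856451, 0.01850276, 0.0239406 ]), 'opening': 0.08537152743423303}
top [ 0.50627802 -0.02281054  0.95872285]
flange_bearing 0.88 [238.8 182.2  47.7  54.3] [0.621 0.089 0.   ] [0.608 0.077 0.105]
flange_bearing 0.72 [341.6 225.3  38.8  35.4] [ 0.523 -0.145  0.   ] [ 0.521 -0.132  0.105]
flange_bearing 0.64 [339.9 297.9  49.8  52.5] [ 0.359 -0.141  0.   ] [ 0.375 -0.128  0.105]
magnifier_arm 0.63 [285.2 186.   92.7  98.8] [ 0.612 -0.017  0.   ] [ 0.6   -0.018  0.105]
knob 0.56 [285.2 186.3  94.6  97. ] [ 0.611 -0.017  0.   ] [ 0.6   -0.018  0.105]
lens_center 0.77 [285.7 183.2  99.6 101.3] [ 0.618 -0.018  0.   ] [ 0.606 -0.019  0.105]
side [0.66316655 0.46005823 0.93146721]
flange_bearing 0.96 [260.3 287.3  63.8  57. ] [0.619 0.091 0.   ] [0.624 0.132 0.105]
flange_bearing 0.76 [279.8 181.5  36.1  37.4] [ 0.521 -0.144  0.   ] [ 0.537 -0.076  0.105]
flange_bearing 0.58 [348.8 167.4  46.3  51.3] [ 0.359 -0.143  0.   ] [ 0.393 -0.075  0.105]
magnifier_arm 0.78 [254.6 209.4 119.4  72.9] [ 0.591 -0.087  0.   ] [ 0.599 -0.026  0.105]
knob 0.56 [253.4 210.8 122.6  79.5] [ 0.594 -0.085  0.   ] [ 0.602 -0.023  0.105]
lens_center 0.8 [254.2 208.6 123.1  66.9] [ 0.591 -0.09   0.   ] [ 0.599 -0.028  0.105]
wrist [ 0.20239035 -0.5168058   0.37491462]
```

View pics/top0.png

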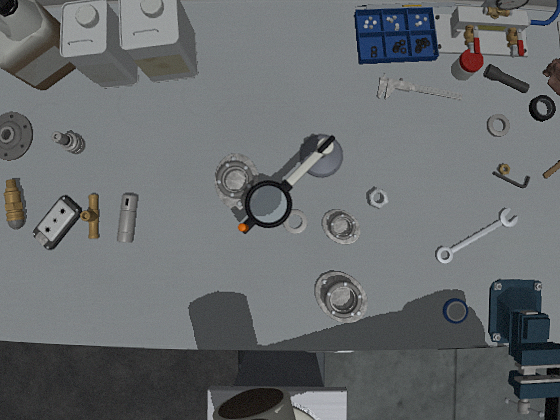

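View pics/side0.png

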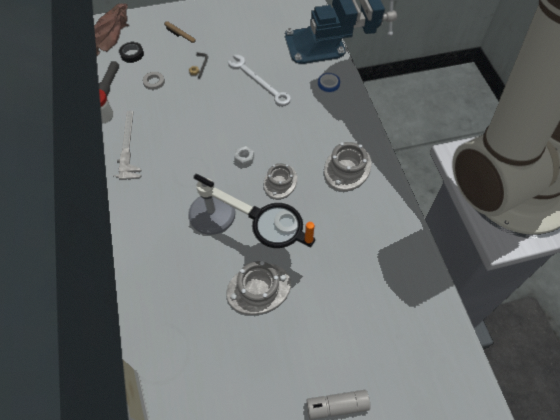

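The top view shows three flanged bearings, at pixels (236,178), (341,226) and (341,295). The smallest is at (341,226). The arm runs from the foot at (321,157) through the lens at (268,204) to the knob at (244,228). Next I'll measure these precisely.

```bash
python3 - <<'E'
from h import *
T=bot.camera('top');S=bot.camera('side')
for p,n in((T,'top'),(S,'side')):
    hsv=cv2.cvtColor(p['image'],cv2.COLOR_RGB2HSV)
    m=((hsv[...,0]>5)&(hsv[...,0]<18)&(hsv[...,1]>200)&(hsv[...,2]>120)).astype(np.uint8)
    c,l,st,ce=cv2.connectedComponentsWithStats(m)
    for i in range(1,c):
        if st[i,4]>25: print(n,'orange',st[i],ce[i],at(p,*ce[i],0.14).round(3), at(p,*ce[i],0.167).round(3))
    i=p['image'];x0,y0=(200,120) if n=='top' else (170,130)
    cv2.imwrite(f'pics/{n}z.png',cv2.resize(cv2.cvtColor(i[y0:y0+145,x0:x0+195],cv2.COLOR_RGB2BGR),None,fx=4,fy=4,interpolation=cv2.INTER_CUBIC))
    for r in bot.regions_of(p,'flange_bearing')[:4]:
        b=r['box'];m=r['region'].astype(np.uint8)
        q=cv2.minAreaRect(cv2.findContours(m,0,2)[0][0]); print(n,'bearing',np.round(b),q,at(p,*q[0],0.01).round(3),r['p'])
print(at(T,321.5,156,0.01),at(T,268.5,204,.105),at(S,212,213,0.01),at(S,277.5,226,.105))
E
```

```text
top orange [238 224   8   7  45] [241.88888889 226.97777778] [0.517 0.066 0.14 ] [0.516 0.063 0.167]
top bearing [238. 181.  47.  56.] ((234.83074951171875, 179.46005249023438), (43.40922546386719, 51.804561614990234), 29.981639862060547) [0.626 0.097 0.01 ] 0.88
top bearing [342. 225.  38.  33.] ((340.5, 225.5), (35.0, 37.0), 90.0) [ 0.522 -0.141  0.01 ] 0.69
top bearing [339. 299.  50.  50.] ((340.7500305175781, 296.7500305175781), (57.27565002441406, 43.84062194824219), 45.0) [ 0.363 -0.142  0.01 ] 0.59
top bearing [287. 186.  98. 100.] ((289.9768981933594, 188.63394165039062), (46.951622009277344, 129.849853515625), 54.782405853271484) [ 0.605 -0.028  0.01 ] 0.42
side orange [307 223   7   7  36] [309.52777778 225.91666667] [0.513 0.053 0.14 ] [0.518 0.067 0.167]
side bearing [280. 181.  35.  38.] ((280.0, 180.0), (34.0, 32.0), 90.0) [ 0.521 -0.142  0.01 ] 0.98
side bearing [346. 166.  45.  48.] ((347.0, 166.50001525878906), (43.133514404296875, 48.790367126464844), 45.0) [ 0.365 -0.14   0.01 ] 0.92
side bearing [260. 290.  67.  56.] ((258.25, 288.75), (52.325897216796875, 62.93250274658203), 45.0) [0.624 0.096 0.01 ] 0.66
[ 0.67950474 -0.09909155  0.01      ] [0.56373993 0.01607237 0.105     ] [ 0.68155568 -0.09498407  0.01      ] [0.56519456 0.02035379 0.105     ]
```

```bash
ls pics
```

```text
side0.png
sidez.png
top0.png
topz.png
wrist0.png
```

View pics/topz.png

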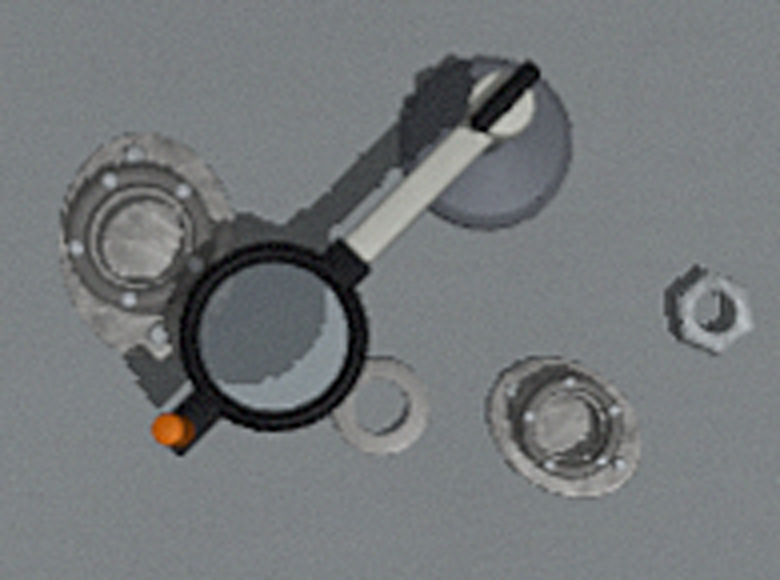

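View pics/sidez.png

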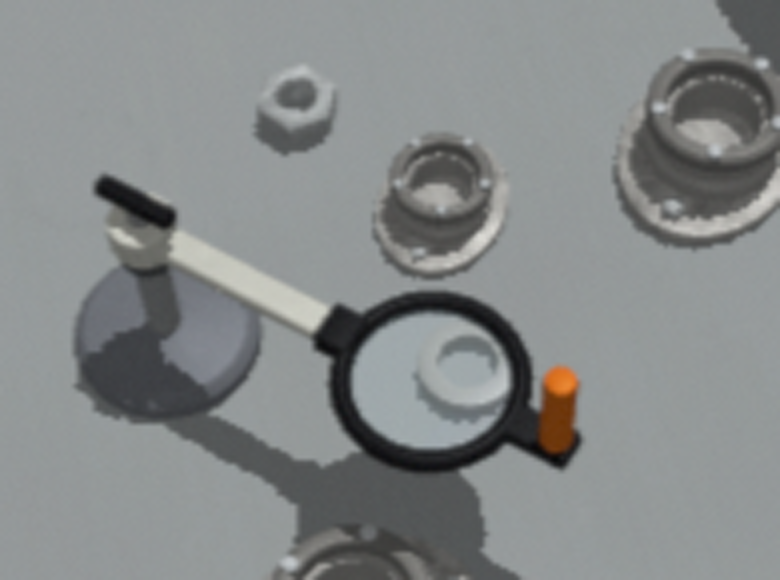

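```bash
python3 - <<'E'
from h import *
T=bot.camera('top');S=bot.camera('side')
print('vise',at(S,320,50,0),at(S,340,15,.15),'tcp px',proj(T,[.131,-.534,.231]),proj(S,[.131,-.534,.231]))
z=lambda u,v:(200+u/4-.4,120+v/4-.4)
zs=lambda u,v:(170+u/4-.4,130+v/4-.4)
print('foot',at(T,*z(485,142),.01),'lens',at(T,*z(275,335),.105),at(S,*zs(431,381),.105))
print('bearing flange',at(T,*z(563.5,426.5),.008),'ringtop',at(T,*z(568,421),.036),at(S,*zs(438,172),.038), at(S,*zs(441,212),.005))
print('clamp',at(T,*z(504,97),.136),at(S,*zs(136,199),.136))
E
```

```text
vise [ 0.3150754  -0.52759022  0.        ] [ 0.29148132 -0.47188949  0.15      ] tcp px (np.float64(564.2725602052922), np.float64(434.8879632640914)) (np.float64(400.5050065732958), np.float64(-41.202665055563784))
foot [ 0.68156538 -0.09762655  0.01      ] lens [0.56505705 0.01638344 0.105     ] [0.56487995 0.01788818 0.105     ]
bearing flange [ 0.52067914 -0.14144548  0.008     ] ringtop [ 0.52325572 -0.14042267  0.036     ] [ 0.52246279 -0.14242589  0.038     ] [ 0.52211619 -0.13811941  0.005     ]
clamp [ 0.68079661 -0.09717495  0.136     ] [ 0.68164783 -0.09645222  0.136     ]
```

View pics/wrist0.png

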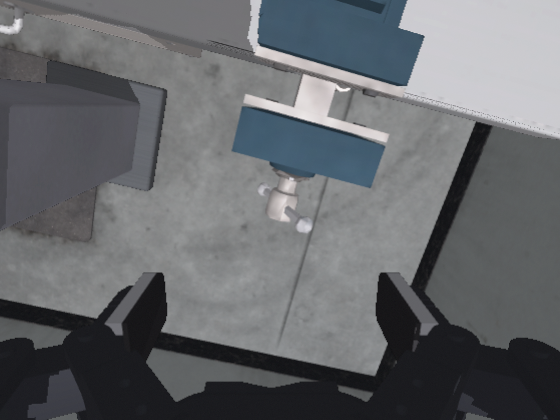

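Request:
step_arm --dr '[[0,0,0],[0,0,0.1],[0,0,0.2],[0,0,0.3],[0,0,0.4],[0,0,0.4],[0,0,0.4],[0,0,0.4]]' --xyz '[[0,0,-1],[0,0,-2],[0,0,-3],[0,0,-3.5],[0,0,-3.5],[0,0,-3.5],[0,0,-3.5],[0,0,-3.5]]' --gripper '[1,1,1,1,1,1,1,1]'

```text
time: 1.85
ee_pos: [0.1311, -0.534, 0.3707]
tcp_rot: [-179.9, 0.0, -9.0]
wrist_force: [-0.1, -0.8, -0.6]
opening: 0.0854
```

```bash
cat > goto.py <<'E'
import sys
from h import *
from scipy.spatial.transform import Rotation as Ro
o=bot.get_obs();print(o['time'],o['q'].round(1),o['ee_pos'].round(4),o['tcp_rot'].round(1),o['wrist_force'].round(1),o['opening'])
R=Ro.from_euler('xyz',o['tcp_rot'],degrees=True)
for a in sys.argv[1:]:
    X=np.array(eval(a)); print(a,(R.inv().apply(X-o['ee_pos'])/.04).round(2))
E
python3 goto.py '[.516,.066,.34]'
```

```text
1.85 [-76.2  11.4  33.4 112.1  -0.  112.8] [ 0.1311 -0.534   0.3707] [-179.9    0.    -9. ] [-0.1 -0.8 -0.6] 0.08539323278771312
[.516,.066,.34] [  7.16 -16.32   0.78]
```

Request:
step_arm --dr '[[0,0,-0.14],[0,0,-0.28],[0,0,-0.42],[0,0,-0.56],[0,0,-0.7],[0,0,-0.84],[0,0,-0.98],[0,0,-1.1]]' --xyz '[[0.45,-1,0],[0.9,-2,0],[1.35,-3,0],[1.75,-4,0],[2.2,-5,0],[2.6,-6,0],[3.05,-7,0],[3.5,-8,0]]' --gripper '[1,1,1,1,1,1,1,1]'

```text
time: 2.65
ee_pos: [0.3204, -0.2387, 0.371]
tcp_rot: [-180.0, 0.0, 54.3]
wrist_force: [0.9, -0.1, 0.1]
opening: 0.0852
```

```bash
python3 goto.py '[.516,.066,.34]'
```

```text
2.65 [-36.7  -9.4  12.3 111.8  -0.   89. ] [ 0.3204 -0.2387  0.371 ] [-180.     0.    54.3] [ 0.9 -0.1  0.1] 0.08522590226046196
[.516,.066,.34] [ 9.04 -0.47  0.78]
```

Request:
step_arm --dr '[[0,0,-0.14],[0,0,-0.28],[0,0,-0.42],[0,0,-0.56],[0,0,-0.7],[0,0,-0.84],[0,0,-0.98],[0,0,-1.1]]' --xyz '[[1.1,-0.05,0],[2.2,-0.1,0],[3.3,-0.15,0],[4.4,-0.2,0],[5.5,-0.25,0.2],[6.6,-0.35,0.4],[7.8,-0.4,0.6],[9.0,-0.47,0.8]]' --gripper '[1,1,1,1,1,1,1,1]'

```text
time: 3.45
ee_pos: [0.5175, 0.0635, 0.3387]
tcp_rot: [-180.0, 0.0, 117.4]
wrist_force: [1.1, -1.0, 0.7]
opening: 0.0858
```

```bash
python3 goto.py '[.516,.066,.25]'
```

```text
3.45 [  7.    5.1  22.5 107.4  -0.   69.6] [0.5175 0.0635 0.3387] [-180.     0.   117.4] [ 1.1 -1.   0.7] 0.08578275210976412
[.516,.066,.25] [ 0.07 -0.    2.22]
```

Request:
step_arm --dr '[[0,0,-0.1],[0,0,-0.2],[0,0,-0.31],[0,0,-0.31],[0,0,-0.31],[0,0,-0.31],[0,0,-0.31],[0,0,-0.31]]' --xyz '[[0.07,0,0.8],[0.07,0,1.6],[0.07,0,2.2],[0.07,0,2.9],[0.07,0,3.2],[0.07,0,3.2],[0.07,0,3.2],[0.07,0,3.2]]' --gripper '[1,1,1,1,1,1,1,1]'

```text
time: 4.25
ee_pos: [0.5163, 0.0641, 0.2129]
tcp_rot: [179.9, 0.1, 134.7]
wrist_force: [0.0, -1.0, -0.5]
opening: 0.0852
```

```bash
python3 goto.py '[.516,.066,.13]'; python3 - <<'E'
from h import *
for n in('wrist','side'):
    p=bot.camera(n);save(p,n+'1'); print(proj(p,[.516,.066,.167]))
E
```

```text
4.25 [ 7.1  0.4  3.3 92.8  0.  52.4] [0.5163 0.0641 0.2129] [1.799e+02 1.000e-01 1.347e+02] [ 0.  -1.  -0.5] 0.08522302400757514
[.516,.066,.13] [0.04 0.02 2.07]
(np.float64(272.0736075716942), np.float64(235.8880195666575))
(np.float64(310.7238071048509), np.float64(225.1871830858284))
```

View pics/wrist1.png

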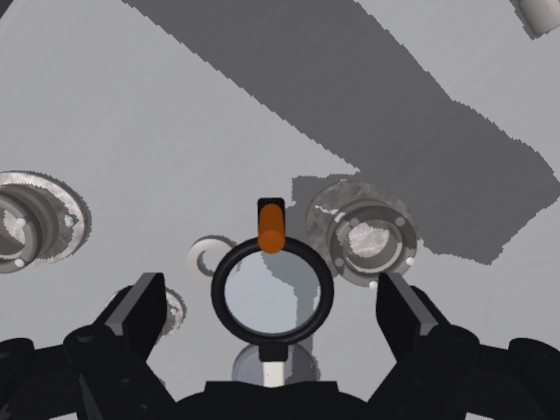

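View pics/side1.png

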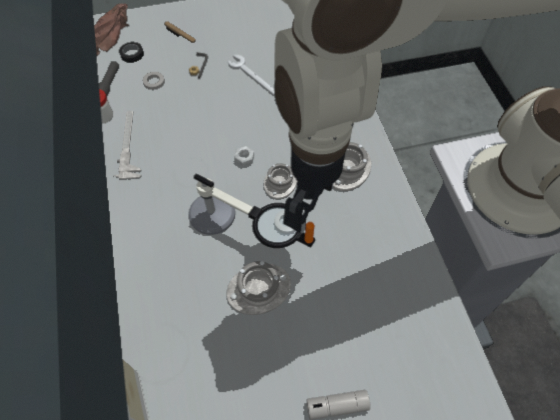

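In the wrist picture the knob top is centred between the fingers at (271,243), and my estimate projects to (272,236). The jaws lie along the tangent to the arm's circle. I'll lower and close.

Request:
step_arm --dr '[[0,0,0],[0,0,0],[0,0,0],[0,0,0],[0,0,0],[0,0,0],[0,0,0],[0,0,0]]' --xyz '[[0,0.02,0.6],[0,0.02,1.2],[0,0.02,1.7],[0,0.02,2.0],[0,0.02,2.0],[0,0.02,2.0],[0,0.02,2.0],[0,0.02,2.0]]' --gripper '[1,1,1,1,1,0.7,0.5,0.4]' --squeeze 20

```text
time: 5.15
ee_pos: [0.5169, 0.0647, 0.1324]
tcp_rot: [179.9, 0.1, 134.7]
wrist_force: [0.2, -0.3, 0.4]
opening: 0.044
```

Request:
step_arm --dr '[[0,0,0],[0,0,0],[0,0,0],[0,0,0],[0,0,0],[0,0,0],[0,0,0],[0,0,0]]' --xyz '[[0,0,0],[0,0,0],[0,0,0],[0,0,0],[0,0,0],[0,0,0],[0,0,0],[0,0,0]]' --gripper '[0.3,0.2,0.1,0.1,0.1,0.1,0.1,0.1]' --squeeze 20

```text
time: 5.95
ee_pos: [0.5165, 0.0647, 0.1316]
tcp_rot: [180.0, 0.0, 134.7]
wrist_force: [-0.9, 0.3, 4.6]
opening: 0.0153
```

```bash
python3 goto.py; python3 - <<'E'
from h import *
for n in('wrist','side'):
    p=bot.camera(n);save(p,n+'2')
E
```

```text
5.95 [ 7.1  0.1 -6.  83.9 -0.  52.4] [0.5165 0.0647 0.1316] [180.    0.  134.7] [-0.9  0.3  4.6] 0.015348454557126526
```

View pics/wrist2.png

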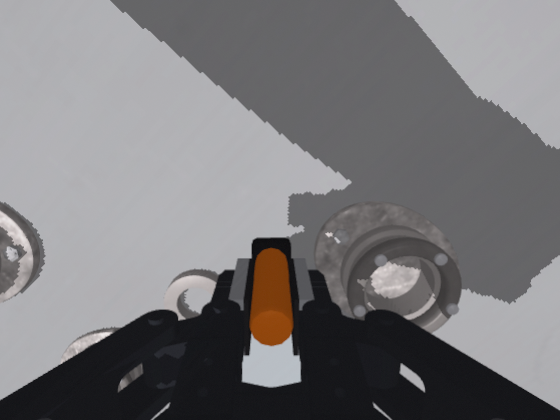

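Gripped: opening is 15 mm around the knob. Now the arc in tool axes.

```bash
cat > arc.py <<'E'
import sys
from h import *
from scipy.spatial.transform import Rotation as Ro
o=bot.get_obs(); R=Ro.from_euler('xyz',o['tcp_rot'],degrees=True)
ax=np.array([.6812,-.097]);d=o['ee_pos'][:2]-ax;r=np.hypot(*d);a0=np.arctan2(d[1],d[0])
print('r',r,'ang',np.degrees(a0)%360)
for a in map(float,sys.argv[1:]):
    a=np.radians(a);X=np.r_[ax+.232*np.array([np.cos(a),np.sin(a)]),o['ee_pos'][2]]
    print(((-(a-a0+np.pi)%(2*np.pi)-np.pi)).round(2),(R.inv().apply(X-o['ee_pos'])/.04).round(2).tolist())
E
python3 arc.py 137 139.5 143 147 151 155 159 163
```

```text
r 0.23082499546173205 ang 135.54039903512722
-0.03 [0.03, -0.15, -0.0]
-0.07 [0.01, -0.4, -0.0]
-0.13 [-0.03, -0.75, -0.0]
-0.2 [-0.1, -1.15, -0.0]
-0.27 [-0.2, -1.54, -0.0]
-0.34 [-0.33, -1.93, -0.0]
-0.41 [-0.48, -2.3, -0.0]
-0.48 [-0.66, -2.66, -0.0]
```

Request:
step_arm --dr '[[0,0,-0.03],[0,0,-0.07],[0,0,-0.13],[0,0,-0.2],[0,0,-0.27],[0,0,-0.34],[0,0,-0.41],[0,0,-0.48]]' --xyz '[[0.0,-0.15,0],[-0.01,-0.4,0],[-0.05,-0.75,0],[-0.12,-1.15,0],[-0.22,-1.54,0],[-0.35,-1.93,0],[-0.5,-2.3,0],[-0.68,-2.66,0]]' --gripper '[0.1,0.1,0.1,0.1,0.1,0.1,0.1,0.1]'

```text
time: 6.85
ee_pos: [0.4598, -0.0299, 0.1316]
tcp_rot: [180.0, 0.0, 162.4]
wrist_force: [2.2, 0.0, 4.3]
opening: 0.0155
```

```bash
python3 goto.py; python3 arc.py 167 171 175 179 183 186.5 189 190
```

```text
6.85 [ -3.7  -8.1 -13.8  84.3   0.   13.9] [ 0.4598 -0.0299  0.1316] [180.    0.  162.4] [2.2 0.  4.3] 0.015506648324649862
r 0.2313972247448938 ang 163.1382371407094
-0.07 [-0.0, -0.39, -0.0]
-0.14 [-0.05, -0.79, -0.0]
-0.21 [-0.12, -1.19, -0.0]
-0.28 [-0.23, -1.58, -0.0]
-0.35 [-0.36, -1.97, -0.0]
-0.41 [-0.49, -2.29, -0.0]
-0.45 [-0.6, -2.52, -0.0]
-0.47 [-0.65, -2.61, -0.0]
```

Request:
step_arm --dr '[[0,0,-0.07],[0,0,-0.14],[0,0,-0.21],[0,0,-0.28],[0,0,-0.35],[0,0,-0.41],[0,0,-0.45],[0,0,-0.47]]' --xyz '[[-0.01,-0.39,0],[-0.06,-0.79,0],[-0.13,-1.19,0],[-0.24,-1.58,0],[-0.37,-1.97,0],[-0.5,-2.29,0],[-0.61,-2.52,0],[-0.66,-2.61,0]]' --gripper '[0.1,0.1,0.1,0.1,0.1,0.1,0.1,0.1]'

```text
time: 7.65
ee_pos: [0.4524, -0.1379, 0.1316]
tcp_rot: [-180.0, -0.1, -170.9]
wrist_force: [-6.2, -0.1, 8.3]
opening: 0.0152
```

```bash
python3 goto.py; python3 arc.py 192 194 195.3; python3 - <<'E'
from h import *
for n in('top','side'):
    p=bot.camera(n);save(p,n+'3')
E
```

```text
7.65 [-16.9  -6.4 -12.2  84.2  -0.  -26.1] [ 0.4524 -0.1379  0.1316] [-1.800e+02 -1.000e-01 -1.709e+02] [-6.2 -0.1  8.3] 0.015178485041194546
r 0.232425666576887 ang 190.1328424822305
-0.03 [-0.02, -0.19, 0.0]
-0.07 [-0.03, -0.39, 0.0]
-0.09 [-0.04, -0.52, 0.0]
```

View pics/side3.png

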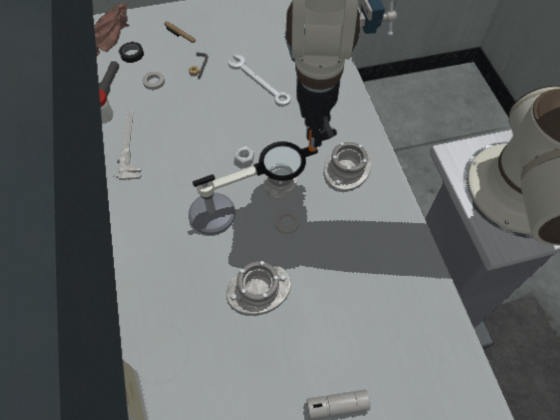

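Request:
step_arm --dr '[[0,0,-0.03],[0,0,-0.06],[0,0,-0.09],[0,0,-0.09],[0,0,-0.09],[0,0,-0.09],[0,0,-0.09],[0,0,-0.09]]' --xyz '[[-0.02,-0.19,0],[-0.03,-0.39,0],[-0.03,-0.52,0],[-0.03,-0.52,0],[-0.03,-0.52,0],[-0.03,-0.52,0],[-0.03,-0.52,0],[-0.03,-0.52,0]]' --gripper '[0.1,0.1,0.1,0.1,0.1,0.1,0.1,0.1]'

```text
time: 8.55
ee_pos: [0.4567, -0.158, 0.1316]
tcp_rot: [-179.9, -0.1, -165.8]
wrist_force: [-5.9, -3.1, 7.2]
opening: 0.0156
```

```bash
python3 goto.py; python3 arc.py 195.3; python3 - <<'E'
from h import *
for n in('top','side'):
    p=bot.camera(n);save(p,n+'4')
    x0,y0=(240,120) if n=='top' else (170,90)
    i=p['image'];cv2.imwrite(f'pics/{n}4z.png',cv2.resize(cv2.cvtColor(i[y0:y0+145,x0:x0+195],cv2.COLOR_RGB2BGR),None,fx=4,fy=4,interpolation=cv2.INTER_CUBIC))
E
```

```text
8.55 [-19.   -4.9 -10.9  84.1  -0.1 -33.2] [ 0.4567 -0.158   0.1316] [-1.799e+02 -1.000e-01 -1.658e+02] [-5.9 -3.1  7.2] 0.01555960654726768
r 0.23267053712170768 ang 195.18994346886134
-0.0 [-0.02, -0.01, -0.0]
```

View pics/top4z.png

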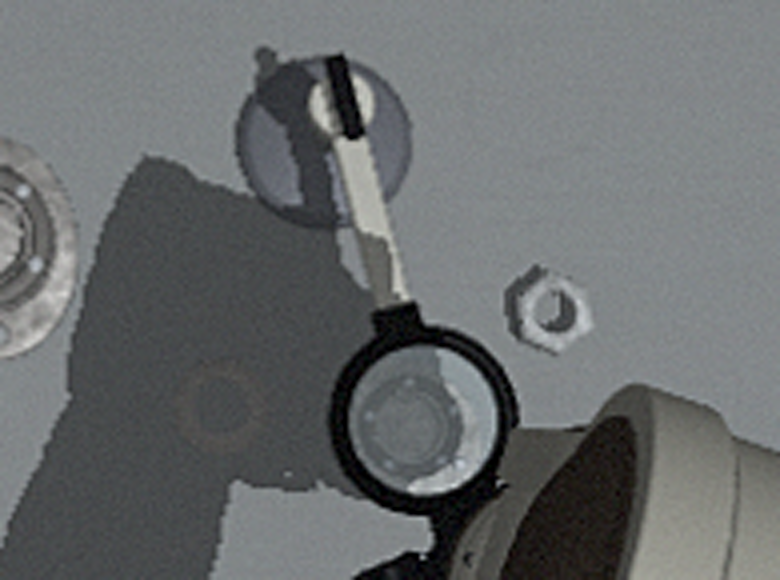

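View pics/side4z.png

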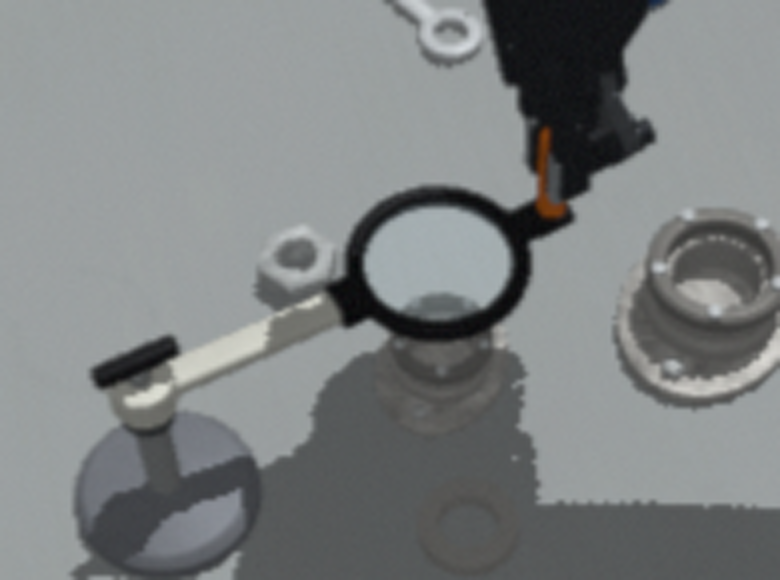

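Request:
step_arm --dr '[[0,0,0],[0,0,0],[0,0,0],[0,0,0],[0,0,0],[0,0,0],[0,0,0],[0,0,0]]' --xyz '[[0,0,0],[0,0,0],[0,0,0],[0,0,0],[0,0,0],[0,0,0],[0,0,0],[0,0,-0.2]]' --gripper '[0.2,0.3,0.4,0.5,0.6,0.6,0.6,0.6]'

```text
time: 9.45
ee_pos: [0.457, -0.1572, 0.1387]
tcp_rot: [179.9, -0.1, -165.7]
wrist_force: [0.2, -0.7, -0.8]
opening: 0.0512
```

Request:
step_arm --dr '[[0,0,0],[0,0,0],[0,0,0],[0,0,0],[0,0,0],[0,0,0],[0,0,0],[0,0,0]]' --xyz '[[0,0,-0.5],[0,0,-1.0],[0,0,-1.7],[0,0,-2.5],[0,0,-3.3],[0,0,-4],[0,0,-4.5],[0,0,-4.5]]' --gripper '[0.6,0.6,0.6,0.6,0.6,0.6,0.6,0.6]'

```text
time: 10.25
ee_pos: [0.458, -0.1575, 0.3226]
tcp_rot: [-179.9, 0.2, -165.7]
wrist_force: [-0.3, 0.5, -0.6]
opening: 0.0511
```

```bash
python3 goto.py; python3 - <<'E'
from h import *
for n in('top','side'):
    p=bot.camera(n);save(p,n+'5')
    x0,y0=(240,120) if n=='top' else (170,90)
    i=p['image'];cv2.imwrite(f'pics/{n}5z.png',cv2.resize(cv2.cvtColor(i[y0:y0+145,x0:x0+195],cv2.COLOR_RGB2BGR),None,fx=4,fy=4,interpolation=cv2.INTER_CUBIC))
    z=(345.6,224.35) if n=='top' else (279.1,155.35)
    print(n,at(p,*z,.105), 'expected px',proj(p,[.522,-.1405,.105]))
E
```

```text
10.25 [-19.   -1.2  14.2 105.1   0.  -33.3] [ 0.458  -0.1575  0.3226] [-179.9    0.2 -165.7] [-0.3  0.5 -0.6] 0.05107447336734995
top [ 0.52300861 -0.13972883  0.105     ] expected px (np.float64(345.98302260660887), np.float64(224.85065126171483))
side [ 0.52272373 -0.13887793  0.105     ] expected px (np.float64(279.2528418476003), np.float64(154.6619499751033))
```

View pics/top5z.png

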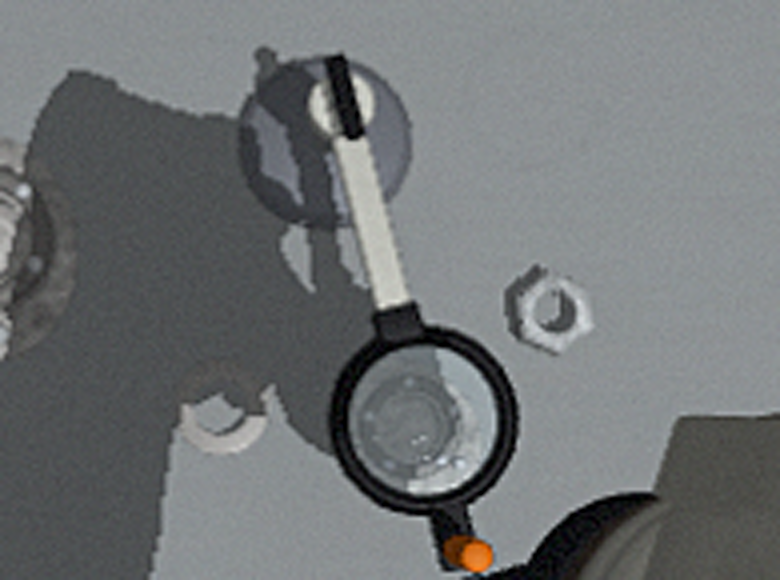

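View pics/side5z.png

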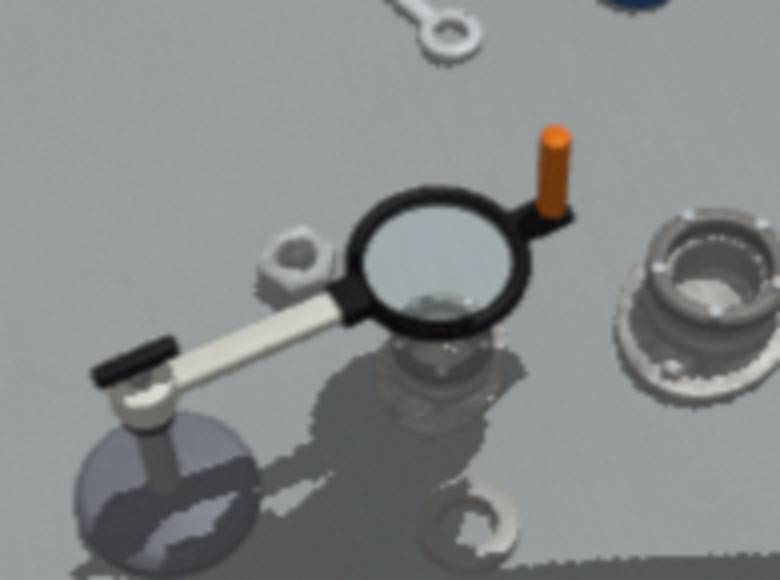

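The lens stands at (0.523, -0.139) and the bearing at (0.522, -0.1405). The arm didn't move on release, and the gripper is clear.

```bash
python3 -c "
from h import *
print(bot.job_done())"
```

```text
the job is handed in; nothing more can be done
None
```

I gripped the knob and swung the arm about 60 degrees, so the lens now stands over the smallest of the three flanged bearings. Then I opened the fingers, raised the tool clear and handed the job in at about 10.4 s. `job_done()` gave no verdict.

- **Centring:** the last top and side pictures put the lens centre within about 2 mm of the bearing centre (0.522, -0.1405), against 20 mm allowed.
- **At rest:** the arm looked the same in the pictures before and after release, so it did not move. I did not measure its turning speed.
- **Bearing:** it looks to be where it lay in both views. I judged this by eye; I did not measure its position again after the move.
- **Contact:** the gripper is clear of everything, with the tool at 0.32 m and the wrist force near zero. The wrist force readings during the job were about 10 N at most.

No checks failed. The top and side views agree to within about 1 mm on where the lens ended up.

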